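# Tea brick into the drying cabinet

### The arm

A 6-joint arm with a two-finger parallel gripper is mounted at the origin on the work surface. World frame = base frame: x ahead of the robot, y to its left, z up, the work surface at z = 0. Lengths are in m, angles in rad, forces in N, time in s.
With the tool pointing down it reaches from about 0.275 to 0.825 m from the base axis. Payload 4.9 kg.
Tool frame: the origin (TCP) lies at the very end of the fingers, on their centre line; the grasp point (between the pads) lies 19 mm behind it; z points along the fingers, y is the line along which they close (so a half turn about z gives the same grasp; the last joint's range is limited). The gripper opens to 85 mm and grips with 20 to 120 N. Pads are 22 mm wide; open, the fingers measure 114 mm over their backs; the gripper's body (76 mm by 85 mm) begins 54 mm behind the grasp point. The pads swing forward as they close: fully open they stand 13 mm farther back than shut.
Start: joints at [-1.291, 0.326, -0.193, 1.052, 0, 1.437], TCP at [0.221, -0.504, 0.231] pointing down, gripper open.
Joint ranges: [-2.65, 2.65], [-0.97, 1.79], [-1.3, 1.35], [-1.93, 2.1], [-1.47, 1.37], [-3.14, 3.14]. Speed limits (rad/s): [2.57, 2.57, 3.14, 3.14, 3.14, 3.14].

### API

Orientations are given as a unit quaternion [w, x, y, z].
In Python, from plant import observe, cams, order gives the robot as it stands. The module is installed in compiled form; this text tells all that it offers.
- The arm moves only by the tool play_rows, never from a script. Its argument "rows" is a list of rows, each a list of 7 numbers: the closure, from 0 (fully open) to 1 (shut), then the shift along the tool's x, y, z as a fraction of full scale, then the turn, a rotation vector about the tool's x, y, z as a fraction of full scale. In form: [[claw, tx, ty, tz, ax, ay, az], ...]. A call has 1 to 20 rows; each row shifts and turns the commanded pose from where the row before left it, along the tool's axes as they then stand; what a row does not reach is not made up. Full scale, the value 1, is 0.15 m for a shift and pi/2 rad for a turn. A row lasts 1/8 s, in which the tool goes at most 62.5 mm and 10.7 degrees, less where a joint would pass 70% of its speed; a pose out of reach is approached as far as the arm can. A call with a number of a shift or a turn outside -1 to 1 is refused whole. A call with a gripper value outside its range is refused whole. The fingers move at their own pace and stop on an object; "newtons" is the grip in N (left out, the last holds). Time passes only in rows, so rows that do not move let the fingers close. It gives the time, the measured TCP pose, the force, the opening and the grip force at its end, in the units of the state.
- observe(): the state, without advancing time (a new reading comes with each control period).
- cams.read_camera(name): name is "side" or "top" or "wrist"; returns the picture (420x560x3 uint8, blue, green, red); there is no depth.
- cams.calibration(name): a dict with "vertical_fov" (degrees; the focal length in pixels is half the picture's height over the tangent of half this angle, whatever the lens; pixels are square), "cx", "cy" (the principal point, pixels), "position" and "orientation" of the camera in the world; the wrist camera has in their place "hand_eye" (4x4, takes a point from camera to tool coordinates, whose origin is the TCP and whose axes are the flange's). Camera axes: x right, y down, z forward; pixel columns grow to the right and rows downward; lengths in m; the calibration is good to about 2 mm. A picture is of the moment at which its call begins: read the wrist's pose just before it. calibration takes no time and is no camera call.
- order.hand_in(): hands the job in; it is judged then, once.
The state is a dict: "clock": time; "joints": joint angles; "qvel": joint speeds; "tau": joint torques, N m; "ee_pos": TCP position; "tcp_rot": TCP orientation; "contact_force": force on the tool from outside, world axes, zero at the start; "moment": the same for the moment, N m; "grip_width": finger opening in m; "grasp_force": force on a finger pad.
Only numpy, scipy, OpenCV 4.12 (cv2) and the standard library are available. Lean on these libraries where they do the work, as an engineer would, in place of code of your own. Each camera call takes 0.05 s, during which the arm holds its last target. There are 200 camera calls.

### The job

Lay the paper-wrapped rectangular tea brick flat on the slatted tray of the little drying cabinet, slide the tray fully home, and push the glazed door shut until it snaps past its roller catch and stays seated. Leave the round tea cake and the tin where they stand.

Things in the scene. Friction and masses are not known exactly. Their poses are not given: they have to be found in the camera images.
- brick: tea brick in plain off-white paper, the only rectangular block: 100 mm long (its x), 62 mm wide (its y), 34 mm thick, about 0.25 kg, loose and lying flat on the table. Origin: centre of its underside.
- cake: bystander: round paper-wrapped tea cake, 100 mm across, 28 mm thick, loose. Origin: centre of its underside.
- tin: bystander: upright dark round tin, 68 mm across, 85 mm tall, loose. Origin: centre of its underside.
- cabinet: fixed metal bench drying cabinet, 210 mm deep (its x), 270 mm wide (its y), 156 mm tall, front face at its x = -105 mm. The solid lower 60 mm is the heater; the chamber above it opens at the front only, its ceiling at 146 mm. Origin: centre of its underside.
- tray (a joint): how far the slatted wooden tray sticks out of the cabinet, in m: 0 = fully home, at its stop (front board then stands 7 mm proud of the cabinet's front face, into the door's hollow gasket frame), grows as it slides out along the cabinet's -x, up to 0.17. It needs about 2 N and stays where it is left.
- tray_floor (a point): centre of the tray's floor, on its upper face, 85 mm above the table; axes parallel to the cabinet's and moves with the tray. The inner floor is 134 mm (x) by 158 mm (y); side and rear rims rise 12 mm above the floor, the front board 34 mm.
- tray_front (a point): middle of the top edge of the tray's front board, on its outer face, 119 mm above the table: the board is 170 mm wide and reaches down to 80 mm above the table.
- door (a joint): door angle in rad: 0 = shut and seated, 1.57 = square to the front, up to 1.8. Hinged at the cabinet's -y edge, it opens out to the cabinet's -x (counter-clockwise from above). A spring roller under the roof resists from about 0.07 rad, is passed at about 0.03 and then pulls the door to 0; it takes roughly 6 to 9 N. The panel strikes the tray if that is out.
- door_hinge (a point): point on the vertical hinge axis, 101 mm above the table, at the panel's inner face, 10 mm before the cabinet's front face (a gasket fills that gap). The panel is 268 mm wide from the hinge, 12 mm thick, and spans heights 52 to 150 mm. The point's axes turn with the door: its y points from hinge to free edge, its -x is the outward normal of the outer face.
- door_handle (a point): middle of the upright steel bar handle, 88 mm above the table: 8 mm thick, 56 mm tall, 250 mm from the hinge axis, its centre 25 mm off the door's outer face.
Not all that is in view belongs to the job. What is shaped like the brick but red is not meant.

How it is judged:
At the end, for the whole second after the job is handed in: The door is seated on its catch (within 0.018 rad of shut), the tray is home (within 8 mm), and the brick lies flat and still on the tray's floor: origin within 6 mm of the floor's height, within 60 mm (x) and 70 mm (y) of its centre, tilt under 0.1 rad (value of joint door below 0.018 rad and value of joint tray below 0.008 m and x of brick in the frame of tray_floor between -0.06 and 0.06 m and y of brick in the frame of tray_floor between -0.07 and 0.07 m and z of brick in the frame of tray_floor between -0.005 and 0.006 m and angle between brick's own z axis and vertical below 0.1 rad and linear speed of brick below 0.02 m/s); the robot touches nothing.
It fails at once if the round tea cake is pushed out of its place (over 40 mm) (distance of cake from where it was at the start of the episode above 0.04 m).
It fails at once if the tin is pushed out of its place (over 40 mm) or tipped over (distance of tin from where it was at the start of the episode above 0.04 m or angle between tin's own z axis and vertical above 0.6 rad).
It also fails if it takes over 64 s, if anything falls off the work surface, if the arm or the gripper's body presses on something with over 40 N, if the wrist force passes 120 N, or if a joint passes its speed limit or range.

## Working session

There is one attempt and no reset: what is moved stays moved. The work goes in short steps, Python scripts to look and compute and a tool call to move; the robot and the scene stay as the last step left them, time stands still between calls to the robot, and variables do not carry over. Pictures are saved under pics/ and viewed, at most 10 in all, crops included, and the job is handed in when it is done.

Besides the shell and the picture viewer there is one more tool, called after "Emit:" as name([rows], argument=value, ...), one row to a line, values as JSON. play_rows: Moves the arm, as the interface text tells. Shift numbers are shares of 0.15 m and turn numbers shares of pi/2 rad, none past 1 either way. Its arguments: {"type":"object","properties":{"rows":{"type":"array"},"newtons":{"type":"number"}},"required":["rows"]}

```bash
mkdir -p pics; ls; python3 - <<'E'
from plant import observe,cams
import cv2,numpy as np
s=observe();print(s)
for n in ("top","side","wrist"):
    im=cams.read_camera(n);cv2.imwrite(f"pics/{n}0.png",im);print(n,cams.calibration(n))
E
```

```text
pics
{'clock': 0.0, 'joints': array([-1.29120027e+00,  3.26970830e-01, -1.93579524e-01,  1.05200032e+00,
        2.22642937e-06,  1.43658006e+00]), 'qvel': array([-0.00022818, -0.00028132,  0.00108164, -0.00046511,  0.00063156,
       -0.00162696]), 'tau': array([-2.63043166e-04, -4.43391001e+01,  2.62445837e+01,  1.54118682e-02,
       -2.22794492e-04,  4.35356455e-06]), 'ee_pos': array([ 0.22099761, -0.50301203,  0.23048882]), 'tcp_rot': array([-8.74938367e-04,  9.78670798e-01,  2.05432959e-01, -6.25952671e-05]), 'contact_force': array([-0.27434916, -0.0176397 ,  0.31342114]), 'moment': array([ 0.00060085, -0.02941897, -0.03343801]), 'grasp_force': 0.0, 'grip_width': 0.08514695605880868}
top {'vertical_fov': 47.13021274835343, 'cx': 280.96226547208624, 'cy': 206.09549859994272, 'position': array([0.41257782, 0.13420329, 1.3169394 ]), 'orientation': array([-0.0258926 ,  0.70948423, -0.70376863,  0.02591153])}
side {'vertical_fov': 49.7315518606284, 'cx': 285.98952047459795, 'cy': 204.38132483609712, 'position': array([-0.0198432 ,  0.78599254,  0.83894195]), 'orientation': array([ 0.14146716, -0.312228  ,  0.85511097, -0.38895494])}
wrist {'vertical_fov': 68.41875393022409, 'cx': 284.0980734045882, 'cy': 210.77044322660058, 'hand_eye': array([[ 2.96985579e-04, -9.51364259e-01, -3.08068107e-01,
         7.96186326e-02],
       [ 9.99999795e-01,  1.07934108e-04,  6.30707498e-04,
        -1.21922013e-04],
       [-5.66781515e-04, -3.08068231e-01,  9.51364096e-01,
        -1.43547364e-01],
       [ 0.00000000e+00,  0.00000000e+00,  0.00000000e+00,
         1.00000000e+00]])}
```

View pics/top0.png

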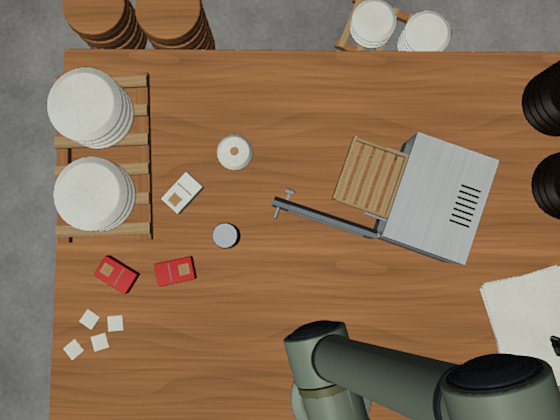

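View pics/side0.png

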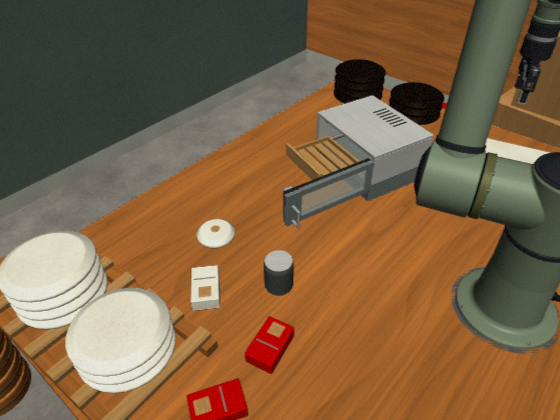

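Candidates, top view: off-white rectangular block at (182,192). Not wanted: red blocks (116,273) and (175,271), round cake (235,152), tin (226,236), small white cubes near (90,330). By the description I choose (182,192). The cabinet is at (440,198), the tray at (370,178), and the door runs from the hinge near (380,232) to the free edge near (275,203). I'll check this with a close crop.

```bash
cat > h.py <<'E'
import numpy as np,cv2
from plant import observe,cams
from scipy.spatial.transform import Rotation as R
def Rq(q): return R.from_quat([q[1],q[2],q[3],q[0]]).as_matrix()
def cam(n,s=None):
    c=cams.calibration(n);f=210/np.tan(np.radians(c['vertical_fov'])/2)
    if n=='wrist':
        s=s or observe();A=Rq(s['tcp_rot']);H=c['hand_eye'];return f,c['cx'],c['cy'],A@H[:3,:3],A@H[:3,3]+s['ee_pos']
    return f,c['cx'],c['cy'],Rq(c['orientation']),c['position']
def un(n,uv,z,s=None):
    f,cx,cy,M,p=cam(n,s);out=[]
    for u,v in np.atleast_2d(uv):
        d=M@np.array([(u-cx)/f,(v-cy)/f,1]);out.append(p+d*(z-p[2])/d[2])
    return np.array(out)
def pr(n,X,s=None):
    f,cx,cy,M,p=cam(n,s);Y=(np.atleast_2d(X)-p)@M;return Y[:,:2]/Y[:,2:]*f+[cx,cy]
E
python3 - <<'E'
from h import *
im=cv2.imread('pics/top0.png')
a=cv2.resize(im[162:222,150:210],(400,400),interpolation=cv2.INTER_CUBIC)
b=cv2.resize(im[125:275,265:505],(800,500),interpolation=cv2.INTER_CUBIC)
cv2.imwrite('pics/cropb.png',b);
m=(cv2.cvtColor(im,cv2.COLOR_BGR2HSV)[...,1]<60)&(im.min(2)>130);m[:165]=0;m[220:]=0;m[:,:155]=0;m[:,210:]=0
cs=max(cv2.findContours(m.astype('uint8'),0,1)[0],key=cv2.contourArea)
P=un('top',cs[:,0]+0.0,0.034)
r=cv2.minAreaRect((P[:,:2]*1000).astype('float32'));print('brick',r,cv2.boxPoints(r))
c=np.vstack([a,np.zeros((0,400,3),'uint8')]);cv2.imwrite('pics/cropa.png',c)
for n,uv,z in(('cake',(235,152),.028),('tin',(225,236),.085)):print(n,un('top',uv,z))
E
```

```text
brick ((541.7357788085938, 402.2762756347656), (61.043582916259766, 99.5250473022461), 48.29471969604492) [[484.2781  412.59637]
 [558.5812  346.38245]
 [599.1935  391.95618]
 [524.8904  458.1701 ]]
cake [[0.65299103 0.26013147 0.028     ]]
tin [[0.42528155 0.276832   0.085     ]]
```

View pics/cropa.png

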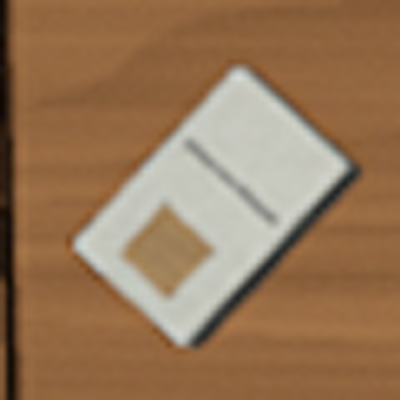

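View pics/cropb.png

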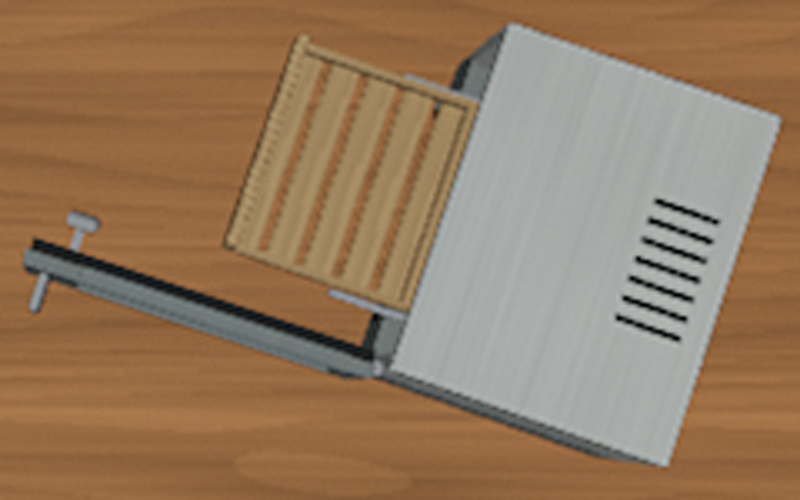

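The close crop shows the plain white-paper block, so the choice holds. In the second crop the tray is partly out and the door stands at about 90°, with the handle on its outer side near (277,215) in the full picture.

```bash
cat >> h.py <<'E'
def plan(targets,p0=None,M0=None,step=.045,astep=8):
    """targets: list of (xyz,yaw of tool x); tool down. prints per-row numbers"""
    s=observe();p=np.array(s['ee_pos']) if p0 is None else np.array(p0);M=Rq(s['tcp_rot']) if M0 is None else M0
    for q,yaw in targets:
        T=np.array([[np.cos(yaw),np.sin(yaw),0],[np.sin(yaw),-np.cos(yaw),0],[0,0,-1.]])
        w=R.from_matrix(M.T@T).as_rotvec();d=np.array(q)-p
        n=int(max(np.ceil(np.linalg.norm(d)/step),np.ceil(np.degrees(np.linalg.norm(w))/astep),1))
        rows=[]
        for i in range(n):
            Mi=M@R.from_rotvec(w*i/n).as_matrix()
            rows.append(list(np.round(np.r_[Mi.T@d/n/.15,w/n/(np.pi/2)],3)+0.))
        print('->',np.round(q,3),round(yaw,3),'n',n)
        for r in rows: print([float(v) for v in r])
        p=np.array(q,float);M=T
E
python3 - <<'E'
from h import *
c=lambda *a:[(x/3.3333+265-.35,y/3.3333+125-.35) for x,y in a]
P=un('top',c((512,22),(780,118),(668,466),(390,372)),.156)[:,:2]
print('roof',P,[np.linalg.norm(P[i]-P[i-1]) for i in range(4)])
# fit rectangle
Q=np.array([[-.105,.135],[.105,.135],[.105,-.135],[-.105,-.135]])
H=(Q).T@(P-P.mean(0));U,S,V=np.linalg.svd(H);A=V.T@U.T
yaw=np.arctan2(A[1,0],A[0,0]);o=P.mean(0);print('cab',o,yaw,np.abs(Q@A.T+o-P).max())
tf=un('top',c((302,36),(226,246)),.119)[:,:2];print('tray front cab frame',(tf-o)@A)
dr=un('top',c((38,240),(368,352)),.150)[:,:2];print('door inner',(dr-o)@A)
hd=un('top',c((35,310),(43,278),(80,220)),.116)[:,:2];print('handle',(hd-o)@A)
np.savez('cab.npz',o=o,A=A,yaw=yaw)
plan([([.5417,.4023,.14],2.414)])
E
```

```text
roof [[ 0.68407015 -0.19978063]
 [ 0.61452211 -0.39467226]
 [ 0.36114235 -0.30780917]
 [ 0.42699259 -0.10840352]] [np.float64(0.27283447136029015), np.float64(0.2069291632624571), np.float64(0.26785537466140363), np.float64(0.20999730419199147)]
cab [ 0.5216818  -0.25266639] -1.9048013310408412 0.0020546589319589414
tray front cab frame [[-0.24228237  0.08422772]
 [-0.24412616 -0.0857468 ]]
door inner [[-0.37709702 -0.13137291]
 [-0.12380048 -0.12789449]]
handle [[-0.36289684 -0.17883883]
 [-0.36532308 -0.15419982]
 [-0.35379742 -0.10368009]]
-> [0.542 0.402 0.14 ] 2.414 n 22
[0.199, -0.212, 0.028, 0.0, 0.0, -0.058]
[0.218, -0.193, 0.028, 0.0, 0.0, -0.058]
[0.234, -0.173, 0.028, 0.0, 0.0, -0.058]
[0.249, -0.151, 0.028, 0.0, 0.0, -0.058]
[0.262, -0.127, 0.028, 0.0, 0.0, -0.058]
[0.272, -0.103, 0.028, 0.0, 0.0, -0.058]
[0.28, -0.078, 0.028, 0.0, 0.0, -0.058]
[0.286, -0.052, 0.028, 0.0, 0.0, -0.058]
[0.29, -0.026, 0.028, 0.0, 0.0, -0.058]
[0.291, 0.0, 0.028, 0.0, 0.0, -0.058]
[0.29, 0.027, 0.028, 0.0, 0.0, -0.058]
[0.286, 0.053, 0.028, 0.0, 0.0, -0.058]
[0.28, 0.079, 0.028, 0.0, 0.0, -0.058]
[0.272, 0.104, 0.028, 0.0, 0.0, -0.058]
[0.261, 0.128, 0.028, 0.0, 0.0, -0.058]
[0.249, 0.151, 0.028, 0.0, 0.0, -0.058]
[0.234, 0.173, 0.028, 0.0, 0.0, -0.058]
[0.217, 0.194, 0.027, 0.0, 0.0, -0.058]
[0.199, 0.213, 0.027, 0.0, 0.0, -0.058]
[0.178, 0.23, 0.027, 0.0, 0.0, -0.058]
[0.157, 0.245, 0.027, 0.0, 0.0, -0.058]
[0.134, 0.258, 0.027, 0.0, 0.0, -0.058]
```

Emit:
play_rows([
  [0,0.199,-0.212,0,0,0,-0.058],
  [0,0.218,-0.193,0,0,0,-0.058],
  [0,0.234,-0.173,0,0,0,-0.058],
  [0,0.249,-0.151,0,0,0,-0.058],
  [0,0.262,-0.127,0,0,0,-0.058],
  [0,0.272,-0.103,0,0,0,-0.058],
  [0,0.28,-0.078,0,0,0,-0.058],
  [0,0.286,-0.052,0,0,0,-0.058],
  [0,0.29,-0.026,0,0,0,-0.058],
  [0,0.291,0,0,0,0,-0.058],
  [0,0.29,0.027,0,0,0,-0.058],
  [0,0.286,0.053,0,0,0,-0.058],
  [0,0.28,0.079,0,0,0,-0.058],
  [0,0.272,0.104,0,0,0,-0.058],
  [0,0.261,0.128,0,0,0,-0.058],
  [0,0.249,0.151,0,0,0,-0.058],
  [0,0.234,0.173,0,0,0,-0.058],
  [0,0.217,0.194,0,0,0,-0.058],
  [0,0.199,0.213,0,0,0,-0.058],
  [0,0.178,0.23,0,0,0,-0.058],
])

```text
clock: 2.65
ee_pos: [0.5111, 0.3213, 0.2309]
tcp_rot: [-0.0, 0.436, 0.9, -0.0]
contact_force: [-0.0, 0.4, 0.1]
grip_width: 0.0856
grasp_force: 0.0
```

Emit:
play_rows([
  [0,0.157,0.245,0,0,0,-0.058],
  [0,0.134,0.258,0,0,0,-0.058],
  [0,0,0,0,0,0,0],
  [0,0,0,0,0,0,0],
])

```text
clock: 3.15
ee_pos: [0.5392, 0.4018, 0.2305]
tcp_rot: [-0.0, 0.354, 0.935, -0.001]
contact_force: [0.5, -0.3, 0.1]
grip_width: 0.0852
grasp_force: 0.0
```

```bash
python3 - <<'E'
from h import *
s=observe();im=cams.read_camera('wrist');cv2.imwrite('pics/w1.png',im)
print(s['clock'],s['ee_pos'],s['tcp_rot'])
hsv=cv2.cvtColor(im,cv2.COLOR_BGR2HSV)
m=((hsv[...,1]<60)&(im.min(2)>130)).astype('uint8')
for c in cv2.findContours(m,0,1)[0]:
    if cv2.contourArea(c)<3000: continue
    P=un('wrist',c[:,0],.034,s)[:,:2];r=cv2.minAreaRect((P*1000).astype('float32'));print(r,cv2.boundingRect(c))
plan([([.5417,.4023,.11],2.414)])
E
```

```text
3.15 [0.53916563 0.40179636 0.23054262] [-4.02804904e-04  3.54071592e-01  9.35217899e-01 -7.91729509e-04]
((646.0718383789062, 274.6077575683594), (90.50418090820312, 93.3672103881836), 48.72105026245117) (230, 277, 71, 63)
((541.3728637695312, 403.4253845214844), (60.90281295776367, 99.22859191894531), 48.20823669433594) (259, 140, 56, 87)
((637.1964111328125, 584.2685546875), (181.60179138183594, 317.5152282714844), 63.730751037597656) (366, 0, 194, 264)
-> [0.542 0.402 0.11 ] 2.414 n 3
[-0.003, 0.005, 0.269, 0.0, 0.0, 0.001]
[-0.003, 0.005, 0.269, 0.0, 0.0, 0.001]
[-0.003, 0.005, 0.269, 0.0, 0.0, 0.001]
```

View pics/w1.png

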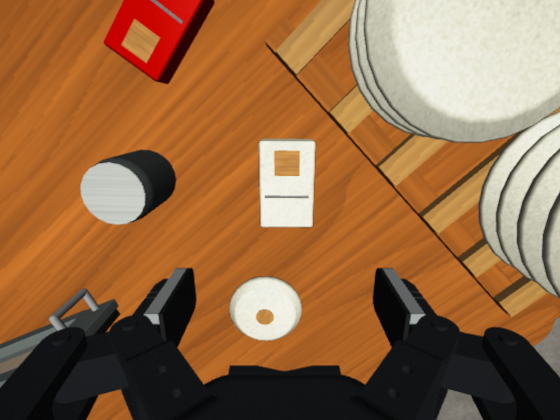

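Wrist view: brick centred at (287,183), long side along the tool's x. The cake is at (265,308) and the tin at (118,190), both clear of the fingers. This agrees with the top camera, so I go down and grip.

Emit:
play_rows([
  [0,-0.006,0.016,0.28,0,0,0],
  [0,0,0,0.28,0,0,0],
  [0,0,0,0.28,0,0,0],
  [0,0,0,0.28,0,0,0],
  [0,0,0,0.2,0,0,0],
  [0,0,0,0.1,0,0,0],
  [0,0,0,0.09,0,0,0],
  [0,0,0,0,0,0,0],
  [0,0,0,0,0,0,0],
], newtons=40)

```text
clock: 4.32
ee_pos: [0.5427, 0.4039, 0.006]
tcp_rot: [0.001, 0.354, 0.935, 0.001]
contact_force: [-1.2, 0.2, -0.1]
grip_width: 0.0855
grasp_force: 0.0
```

Emit:
play_rows([
  [1,0,0,0,0,0,0],
  [1,0,0,0,0,0,0],
  [1,0,0,0,0,0,0],
  [1,0,0,0,0,0,0],
  [1,0,0,0,0,0,0],
  [1,0,0,0,0,0,0],
])

```text
clock: 5.08
ee_pos: [0.5425, 0.4039, 0.006]
tcp_rot: [0.001, 0.354, 0.935, 0.001]
contact_force: [-1.6, -0.8, 6.2]
grip_width: 0.0609
grasp_force: 46.2
```

Emit:
play_rows([
  [1,0,0,-0.1,0,0,0],
  [1,0,0,-0.2,0,0,0],
  [1,0,0,-0.3,0,0,0],
  [1,0,0,-0.3,0,0,0],
  [1,0,0,-0.3,0,0,0],
  [1,0,0,-0.3,0,0,0],
  [1,0,0,0,0,0,0],
])

```text
clock: 5.95
ee_pos: [0.544, 0.4048, 0.2349]
tcp_rot: [0.003, 0.354, 0.935, 0.003]
contact_force: [0.8, 0.1, -2.8]
grip_width: 0.0613
grasp_force: 45.4
```

```bash
python3 - <<'E'
from h import *
s=observe();im=cams.read_camera('wrist');cv2.imwrite('pics/w2.png',im)
print(s['clock'],s['ee_pos'],s['tcp_rot'],s['grip_width'],s['grasp_force'])
d=np.load('cab.npz');o,A,yaw=d['o'],d['A'],float(d['yaw'])
t=A@np.array([-.172,0.])+o;print(t,yaw+np.pi)
plan([(list(t)+[.232],yaw+np.pi)])
E
```

```text
5.95 [0.54396146 0.40482433 0.23494541] [0.00260234 0.35384305 0.93529531 0.00331903] 0.06134798524757551 45.37952363491058
[ 0.57806844 -0.09017164] 1.236791322548952
-> [ 0.578 -0.09   0.232] 1.237 n 12
[-0.196, -0.193, -0.001, 0.0, 0.0, 0.063]
[-0.214, -0.173, 0.0, 0.0, 0.0, 0.063]
[-0.23, -0.151, 0.0, 0.0, 0.0, 0.063]
[-0.244, -0.127, 0.0, 0.0, 0.0, 0.063]
[-0.255, -0.103, 0.0, 0.0, 0.0, 0.063]
[-0.264, -0.077, 0.0, 0.0, 0.0, 0.063]
[-0.271, -0.051, 0.0, 0.0, 0.0, 0.063]
[-0.274, -0.024, 0.0, 0.0, 0.0, 0.063]
[-0.275, 0.003, 0.0, 0.0, 0.0, 0.063]
[-0.274, 0.03, 0.0, 0.0, 0.0, 0.063]
[-0.269, 0.057, 0.0, 0.0, 0.0, 0.063]
[-0.262, 0.083, 0.0, 0.0, 0.0, 0.063]
```

View pics/w2.png

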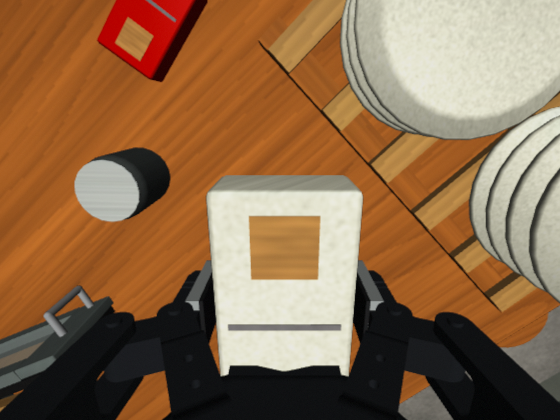

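The brick is held squarely: its visible faces fill (210–360, 175–375), the opening is 61 mm, and the grip holds. I carry it over the tray.

Emit:
play_rows([
  [1,-0.196,-0.193,0,0,0,0.063],
  [1,-0.214,-0.173,0,0,0,0.063],
  [1,-0.23,-0.151,0,0,0,0.063],
  [1,-0.244,-0.127,0,0,0,0.063],
  [1,-0.255,-0.103,0,0,0,0.063],
  [1,-0.264,-0.077,0,0,0,0.063],
  [1,-0.271,-0.051,0,0,0,0.063],
  [1,-0.274,-0.024,0,0,0,0.063],
  [1,-0.275,0.003,0,0,0,0.063],
  [1,-0.274,0.03,0,0,0,0.063],
  [1,-0.269,0.057,0,0,0,0.063],
  [1,-0.262,0.083,0,0,0,0.063],
  [1,0,0,0,0,0,0],
  [1,0,0,0,0,0,0],
  [1,0,0,0,0,0,0],
])

```text
clock: 7.88
ee_pos: [0.5749, -0.0894, 0.2291]
tcp_rot: [-0.001, 0.816, 0.578, -0.0]
contact_force: [0.1, 0.5, -2.5]
grip_width: 0.0613
grasp_force: 45.3
```

```bash
python3 - <<'E'
from h import *
s=observe();a=cams.read_camera('wrist');b=cams.read_camera('side')
print(s['clock'],s['ee_pos'],s['tcp_rot'],s['grip_width'],s['grasp_force'])
b=cv2.resize(b[60:240,250:450],(467,420),interpolation=cv2.INTER_CUBIC)
cv2.imwrite('pics/w3.png',np.hstack([cv2.resize(a,(333,420))[:,:],b]))
cv2.imwrite('pics/w3raw.png',a)
d=np.load('cab.npz');o,A,yaw=d['o'],d['A'],float(d['yaw'])
print('tcp in cab',(s['ee_pos'][:2]-o)@A)
plan([(list(A@np.array([-.17,0.])+o)+[.12],yaw+np.pi),(list(A@np.array([-.17,0.])+o)+[.092],yaw+np.pi)])
E
```

```text
7.875 [ 0.57490765 -0.08940566  0.22905282] [-7.15367327e-04  8.16121608e-01  5.77879614e-01 -4.02286981e-04] 0.06134979717554715 45.310657024383545
tcp in cab [-0.17168744 -0.00323722]
-> [ 0.577 -0.092  0.12 ] 1.237 n 3
[-0.004, 0.007, 0.243, 0.0, 0.0, -0.001]
[-0.004, 0.006, 0.243, 0.0, 0.0, -0.001]
[-0.004, 0.006, 0.243, 0.0, 0.0, -0.001]
-> [ 0.577 -0.092  0.092] 1.237 n 1
[0.0, 0.0, 0.187, 0.0, 0.0, 0.0]
```

View pics/w3.png

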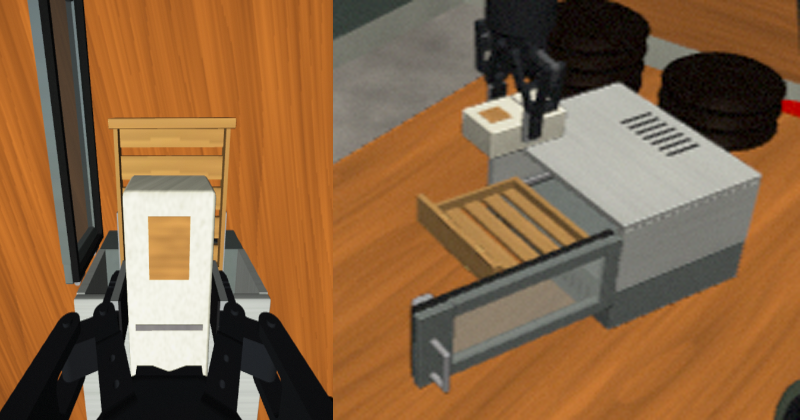

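Left, wrist view: the brick is over the tray, with the front board's edge at row 120 of the scaled picture. Right, side view: the tray is empty and out, and the door is open. I check the board edge by number, then lower.

```bash
python3 - <<'E'
from h import *
s=observe();d=np.load('cab.npz')
P=un('wrist',[(108*1.68,118),(236*1.68,118)],.119,s)[:,:2];print((P-d['o'])@d['A'])
E
```

```text
[[-0.24601001 -0.08302174]
 [-0.24531084  0.08641368]]
```

Emit:
play_rows([
  [1,-0.01,0.02,0.25,0,0,0],
  [1,0,0,0.25,0,0,0],
  [1,0,0,0.2,0,0,0],
  [1,0,0,0.08,0,0,0],
  [1,0,0,0.05,0,0,0],
  [1,0,0,0,0,0,0],
  [1,0,0,0,0,0,0],
])

```text
clock: 8.85
ee_pos: [0.5787, -0.0932, 0.1064]
tcp_rot: [0.001, 0.817, 0.577, 0.001]
contact_force: [-0.4, 0.5, -2.9]
grip_width: 0.0614
grasp_force: 45.2
```

Emit:
play_rows([
  [1,0,0,0.04,0,0,0],
  [1,0,0,0.03,0,0,0],
  [1,0,0,0.02,0,0,0],
  [1,0,0,0,0,0,0],
  [1,0,0,0,0,0,0],
])

```text
clock: 9.48
ee_pos: [0.5779, -0.093, 0.0918]
tcp_rot: [0.0, 0.817, 0.577, 0.0]
contact_force: [0.7, -0.1, -2.8]
grip_width: 0.0612
grasp_force: 45.3
```

Emit:
play_rows([
  [1,0,0,0.01,0,0,0],
  [1,0,0,0.01,0,0,0],
  [1,0,0,0,0,0,0],
])

```text
clock: 9.85
ee_pos: [0.5782, -0.0931, 0.0909]
tcp_rot: [0.001, 0.817, 0.577, 0.0]
contact_force: [-4.9, 1.9, 11.5]
grip_width: 0.0612
grasp_force: 47.0
```

Contact felt (about 11 N). I release and rise.

Emit:
play_rows([
  [0,0,0,0,0,0,0],
  [0,0,0,0,0,0,0],
  [0,0,0,0,0,0,0],
  [0,0,0,0,0,0,0],
  [0,0,0,-0.05,0,0,0],
  [0,0,0,-0.2,0,0,0],
  [0,0,0,-0.3,0,0,0],
  [0,0,0,-0.3,0,0,0],
  [1,0,0,-0.15,0,0,0],
  [1,0,0,0,0,0,0],
  [1,0,0,0,0,0,0],
])

```text
clock: 11.22
ee_pos: [0.5772, -0.0928, 0.2378]
tcp_rot: [-0.001, 0.817, 0.577, -0.0]
contact_force: [-0.1, 0.4, -0.1]
grip_width: 0.0324
grasp_force: 0.0
```

```bash
python3 - <<'E'
from h import *
s=observe();im=cams.read_camera('wrist');cv2.imwrite('pics/w4.png',im)
d=np.load('cab.npz');o,A,yaw=d['o'],d['A'],float(d['yaw'])
print(s['clock'],s['ee_pos'],s['tcp_rot'],s['grip_width'],(s['ee_pos'][:2]-o)@A)
c=lambda x,y,z:list(A@np.array([x,y])+o)+[z]
y=yaw+np.pi
plan([(c(-.30,0,.24),y),(c(-.30,0,.105),y),(c(-.12,0,.105),y)])
E
```

```text
11.225 [ 0.5772051  -0.09284869  0.23776479] [-5.65026216e-04  8.16603982e-01  5.77197897e-01 -4.52479474e-04] 0.03243207733863833 [-1.69187862e-01  6.19823444e-05]
-> [0.62  0.031 0.24 ] 1.237 n 3
[0.291, -0.001, -0.006, -0.001, 0.0, -0.001]
[0.291, -0.001, -0.006, -0.001, 0.0, -0.001]
[0.291, 0.0, -0.006, -0.001, 0.0, -0.001]
-> [0.62  0.031 0.105] 1.237 n 4
[0.0, 0.0, 0.225, 0.0, 0.0, 0.0]
[0.0, 0.0, 0.225, 0.0, 0.0, 0.0]
[0.0, 0.0, 0.225, 0.0, 0.0, 0.0]
[0.0, 0.0, 0.225, 0.0, 0.0, 0.0]
-> [ 0.561 -0.139  0.105] 1.237 n 5
[-0.24, 0.0, 0.0, 0.0, 0.0, 0.0]
[-0.24, 0.0, 0.0, 0.0, 0.0, 0.0]
[-0.24, 0.0, 0.0, 0.0, 0.0, 0.0]
[-0.24, 0.0, 0.0, 0.0, 0.0, 0.0]
[-0.24, 0.0, 0.0, 0.0, 0.0, 0.0]
```

View pics/w4.png

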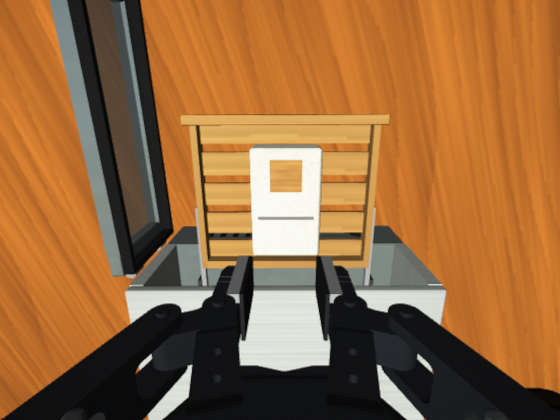

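Wrist view: the brick lies flat inside the tray at (286,200), clear of the rims. Next I push the tray home with the shut fingers.

Emit:
play_rows([
  [1,0.29,0,0,0,0,0],
  [1,0.29,0,0,0,0,0],
  [1,0.29,0,0,0,0,0],
  [1,0,0,0.25,0,0,0],
  [1,0,0,0.25,0,0,0],
  [1,0,0,0.25,0,0,0],
  [1,0,0,0.17,0,0,0],
  [1,0,0,0,0,0,0],
  [1,-0.1,0,0,0,0,0],
  [1,-0.1,0,0,0,0,0],
  [1,-0.1,0,0,0,0,0],
  [1,-0.1,0,0,0,0,0],
  [1,-0.1,0,0,0,0,0],
  [1,-0.1,0,0,0,0,0],
  [1,-0.1,0,0,0,0,0],
  [1,-0.1,0,0,0,0,0],
  [1,-0.1,0,0,0,0,0],
  [1,-0.1,0,0,0,0,0],
  [1,0,0,0,0,0,0],
])

```text
clock: 13.65
ee_pos: [0.5699, -0.1129, 0.1003]
tcp_rot: [-0.0, 0.817, 0.576, -0.001]
contact_force: [0.4, -0.3, 0.5]
grip_width: 0.0001
grasp_force: 0.0
```

Emit:
play_rows([
  [1,-0.06,0,0,0,0,0],
  [1,-0.04,0,0,0,0,0],
  [1,-0.03,0,0,0,0,0],
  [1,0,0,0,0,0,0],
])

```text
clock: 14.15
ee_pos: [0.5645, -0.1304, 0.1007]
tcp_rot: [0.0, 0.817, 0.577, -0.0]
contact_force: [0.2, -0.0, 0.7]
grip_width: -0.0002
grasp_force: 0.0
```

Emit:
play_rows([
  [1,-0.015,0,0,0,0,0],
  [1,-0.015,0,0,0,0,0],
  [1,0,0,0,0,0,0],
])

```text
clock: 14.52
ee_pos: [0.5634, -0.1342, 0.1008]
tcp_rot: [0.0, 0.817, 0.577, -0.0]
contact_force: [0.1, 0.9, -0.7]
grip_width: -0.0001
grasp_force: 0.6
```

Emit:
play_rows([
  [1,-0.015,0,0,0,0,0],
  [1,0,0,0,0,0,0],
])

```text
clock: 14.78
ee_pos: [0.5627, -0.136, 0.1008]
tcp_rot: [-0.0, 0.817, 0.577, 0.0]
contact_force: [0.8, 2.3, -0.9]
grip_width: -0.0002
grasp_force: 1.4
```

Emit:
play_rows([
  [1,-0.015,0,0,0,0,0],
  [1,0,0,0,0,0,0],
])

```text
clock: 15.02
ee_pos: [0.5627, -0.1361, 0.1009]
tcp_rot: [-0.001, 0.816, 0.578, 0.002]
contact_force: [4.3, 8.9, -1.4]
grip_width: 0.0002
grasp_force: 4.5
```

Emit:
play_rows([
  [1,-0.015,0,0,0,0,0],
  [1,0,0,0,0,0,0],
])

```text
clock: 15.28
ee_pos: [0.5627, -0.1361, 0.101]
tcp_rot: [-0.003, 0.816, 0.578, 0.004]
contact_force: [5.2, 13.9, -0.3]
grip_width: -0.0001
grasp_force: 7.5
```

The tray is at its stop: the position no longer changes while the force climbs. I now plan the retreat and the door sweep.

```bash
python3 - <<'E'
from h import *
d=np.load('cab.npz');o,A,yaw=d['o'],d['A'],float(d['yaw'])
def pt(th,r,g,z):
    c=np.array([-.115,-.133]);n=-np.array([np.cos(th),np.sin(th)]);y=np.array([-np.sin(th),np.cos(th)])
    return (list(A@(c+r*y+(.012+.011+g)*n)+o)+[z],yaw+np.pi+th)
s=observe();y0=yaw+np.pi
up=list(A@np.array([-.16,0])+o)
plan([(up+[.101],y0),(up+[.24],y0),pt(1.62,.225,.04,.24),pt(1.62,.225,.04,.125)],astep=9)
print('SWEEP')
p,yw=pt(1.62,.225,.04,.125);T=np.array([[np.cos(yw),np.sin(yw),0],[np.sin(yw),-np.cos(yw),0],[0,0,-1.]])
plan([pt(t,.225,g,.125) for t,g in [(1.62,.01)]+[(t,0) for t in np.arange(1.55,.1,-.075)]],p0=p,M0=T)
E
```

```text
-> [ 0.574 -0.102  0.101] 1.237 n 1
[0.243, -0.004, 0.002, 0.0, -0.006, -0.002]
-> [ 0.574 -0.102  0.24 ] 1.237 n 4
[0.0, 0.0, -0.232, 0.0, 0.0, 0.0]
[0.0, 0.0, -0.232, 0.0, 0.0, 0.0]
[0.0, 0.0, -0.232, 0.0, 0.0, 0.0]
[0.0, 0.0, -0.232, 0.0, 0.0, 0.0]
-> [0.436 0.133 0.24 ] 2.857 n 11
[0.107, -0.125, 0.0, 0.0, 0.0, -0.094]
[0.124, -0.108, 0.0, 0.0, 0.0, -0.094]
[0.139, -0.089, 0.0, 0.0, 0.0, -0.094]
[0.15, -0.068, 0.0, 0.0, 0.0, -0.094]
[0.159, -0.045, 0.0, 0.0, 0.0, -0.094]
[0.164, -0.021, 0.0, 0.0, 0.0, -0.094]
[0.165, 0.003, 0.0, 0.0, 0.0, -0.094]
[0.163, 0.027, 0.0, 0.0, 0.0, -0.094]
[0.157, 0.051, 0.0, 0.0, 0.0, -0.094]
[0.148, 0.073, 0.0, 0.0, 0.0, -0.094]
[0.135, 0.094, 0.0, 0.0, 0.0, -0.094]
-> [0.436 0.133 0.125] 2.857 n 3
[0.0, 0.0, 0.256, 0.0, 0.0, 0.0]
[0.0, 0.0, 0.256, 0.0, 0.0, 0.0]
[0.0, 0.0, 0.256, 0.0, 0.0, 0.0]
SWEEP
-> [0.465 0.125 0.125] 2.857 n 1
[-0.2, 0.0, 0.0, 0.0, 0.0, 0.0]
-> [0.49  0.119 0.125] 2.787 n 1
[-0.172, 0.007, 0.0, 0.0, 0.0, 0.045]
-> [0.507 0.114 0.125] 2.712 n 1
[-0.113, 0.007, 0.0, 0.0, 0.0, 0.048]
-> [0.522 0.108 0.125] 2.637 n 1
[-0.113, 0.00
[... 555 characters left out ...]
[-0.113, 0.007, 0.0, 0.0, 0.0, 0.048]
-> [0.633 0.007 0.125] 1.962 n 1
[-0.113, 0.007, 0.0, 0.0, 0.0, 0.048]
-> [ 0.64  -0.009  0.125] 1.887 n 1
[-0.113, 0.007, 0.0, 0.0, 0.0, 0.048]
-> [ 0.647 -0.024  0.125] 1.812 n 1
[-0.113, 0.007, 0.0, 0.0, 0.0, 0.048]
-> [ 0.652 -0.041  0.125] 1.737 n 1
[-0.113, 0.007, 0.0, 0.0, 0.0, 0.048]
-> [ 0.656 -0.057  0.125] 1.662 n 1
[-0.113, 0.007, 0.0, 0.0, 0.0, 0.048]
-> [ 0.658 -0.074  0.125] 1.587 n 1
[-0.113, 0.007, 0.0, 0.0, 0.0, 0.048]
-> [ 0.66  -0.091  0.125] 1.512 n 1
[-0.113, 0.007, 0.0, 0.0, 0.0, 0.048]
-> [ 0.66  -0.108  0.125] 1.437 n 1
[-0.113, 0.007, 0.0, 0.0, 0.0, 0.048]
-> [ 0.659 -0.125  0.125] 1.362 n 1
[-0.113, 0.007, 0.0, 0.0, 0.0, 0.048]
```

Emit:
play_rows([
  [1,0.24,0,0,0,-0.006,-0.002],
  [1,0,0,-0.23,0,0,0],
  [1,0,0,-0.23,0,0,0],
  [1,0,0,-0.23,0,0,0],
  [1,0,0,-0.23,0,0,0],
  [1,0.107,-0.125,0,0,0,-0.094],
  [1,0.124,-0.108,0,0,0,-0.094],
  [1,0.139,-0.089,0,0,0,-0.094],
  [1,0.15,-0.068,0,0,0,-0.094],
  [1,0.159,-0.045,0,0,0,-0.094],
  [1,0.164,-0.021,0,0,0,-0.094],
  [1,0.165,0,0,0,0,-0.094],
  [1,0.163,0.027,0,0,0,-0.094],
  [1,0.157,0.051,0,0,0,-0.094],
  [1,0.148,0.073,0,0,0,-0.094],
  [1,0.135,0.094,0,0,0,-0.094],
  [1,0,0,0,0,0,0],
  [1,0,0,0,0,0,0],
])

```text
clock: 17.52
ee_pos: [0.4361, 0.1287, 0.2374]
tcp_rot: [-0.0, 0.142, 0.99, -0.005]
contact_force: [-0.0, 0.9, 0.8]
grip_width: -0.0001
grasp_force: 0.0
```

```bash
python3 - <<'E'
from h import *
s=observe();d=np.load('cab.npz');o,A=d['o'],d['A']
print(s['ee_pos'],s['tcp_rot'],(s['ee_pos'][:2]-o)@A)
im=cams.read_camera('side');cv2.imwrite('pics/s5.png',cv2.resize(im[60:240,240:450],(700,600),interpolation=cv2.INTER_CUBIC))
E
```

```text
[0.43612628 0.12870483 0.2373577 ] [-3.49543030e-04  1.42243474e-01  9.89818535e-01 -5.09299542e-03] [-0.33224789 -0.20585213]
```

View pics/s5.png

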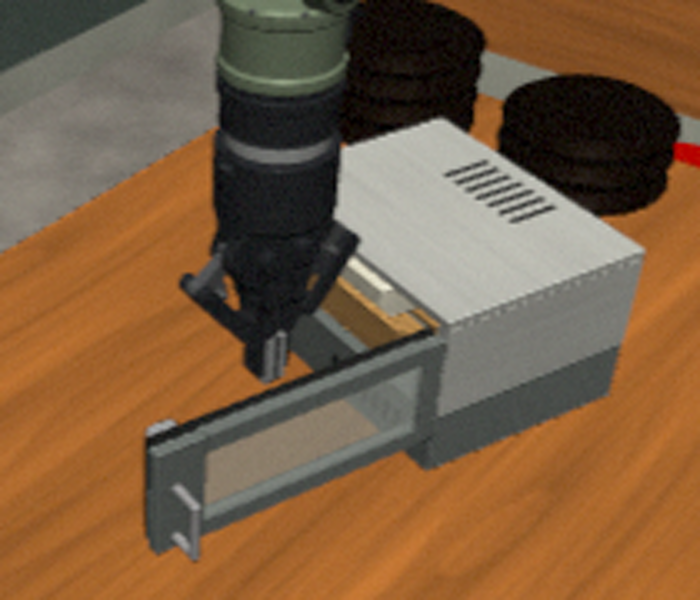

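Side view: the tray is in with the brick on it, its white top showing at (370,285). The fingers stand above the outer side of the door. I lower and sweep the door.

Emit:
play_rows([
  [1,0,0,0.25,0,0,0],
  [1,0,0,0.25,0,0,0],
  [1,0,0,0.25,0,0,0],
  [1,0,0,0,0,0,0],
  [1,-0.2,0,0,0,0,0],
  [1,-0.15,0.007,0,0,0,0.045],
  [1,0,0,0,0,0,0],
])

```text
clock: 18.45
ee_pos: [0.4885, 0.114, 0.1262]
tcp_rot: [0.001, 0.177, 0.984, -0.004]
contact_force: [-0.4, 0.7, 0.3]
grip_width: -0.0004
grasp_force: 0.0
```

Emit:
play_rows([
  [1,-0.113,0.007,0,0,0,0.048],
  [1,-0.113,0.007,0,0,0,0.048],
  [1,-0.113,0.007,0,0,0,0.048],
  [1,-0.113,0.007,0,0,0,0.048],
  [1,-0.113,0.007,0,0,0,0.048],
  [1,-0.113,0.007,0,0,0,0.048],
  [1,-0.113,0.007,0,0,0,0.048],
  [1,-0.113,0.007,0,0,0,0.048],
  [1,0,0,0,0,0,0],
])

```text
clock: 19.58
ee_pos: [0.5997, 0.0435, 0.1257]
tcp_rot: [0.001, 0.461, 0.888, -0.005]
contact_force: [-0.9, -0.1, -0.3]
grip_width: -0.0001
grasp_force: 0.0
```

```bash
python3 - <<'E'
from h import *
s=observe();d=np.load('cab.npz');o,A=d['o'],d['A']
print(s['clock'],s['contact_force'],s['ee_pos'],s['tcp_rot'],(s['ee_pos'][:2]-o)@A)
im=cams.read_camera('top');cv2.imwrite('pics/t6.png',cv2.resize(im[115:275,265:505],(800,533),interpolation=cv2.INTER_CUBIC))
E
```

```text
19.575 [-0.90146059 -0.07757279 -0.34472267] [0.59970968 0.04347239 0.12572679] [ 0.00095893  0.46050618  0.88764438 -0.00453721] [-0.30535309 -0.02336715]
```

View pics/t6.png

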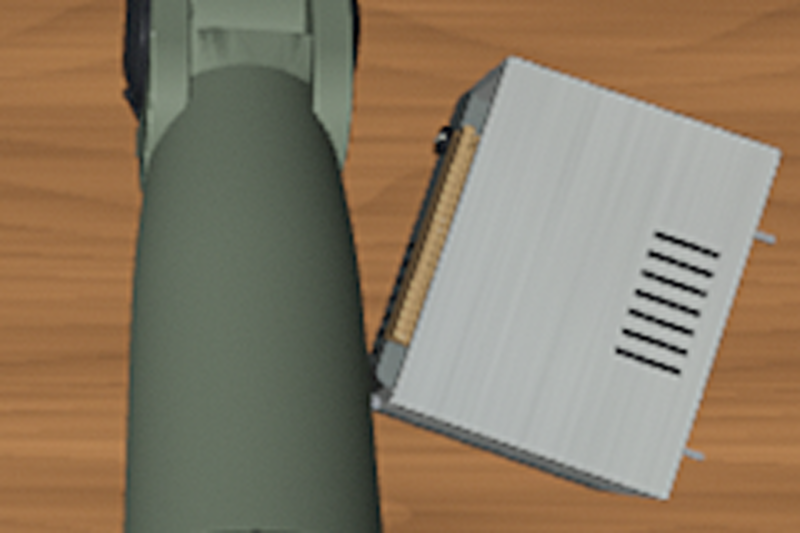

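The tray is home at the cabinet's front. The arm hides the door, which is being pushed ahead of the fingers. I keep sweeping.

Emit:
play_rows([
  [1,-0.113,0.007,0,0,0,0.048],
  [1,-0.113,0.007,0,0,0,0.048],
  [1,-0.113,0.007,0,0,0,0.048],
  [1,-0.113,0.007,0,0,0,0.048],
  [1,-0.113,0.007,0,0,0,0.048],
  [1,-0.113,0.007,0,0,0,0.048],
  [1,-0.113,0.007,0,0,0,0.048],
  [1,-0.113,0.007,0,0,0,0.048],
  [1,-0.113,0.007,0,0,0,0.048],
  [1,-0.113,0.007,0,0,0,0.048],
  [1,0,0,0,0,0,0],
  [1,0,0,0,0,0,0],
])

```text
clock: 21.12
ee_pos: [0.6539, -0.1116, 0.1263]
tcp_rot: [0.002, 0.754, 0.657, -0.004]
contact_force: [0.3, 0.5, 0.1]
grip_width: -0.0003
grasp_force: 0.0
```

```bash
python3 - <<'E'
from h import *
s=observe();d=np.load('cab.npz');o,A=d['o'],d['A']
q=s['tcp_rot'];print(s['contact_force'],2*np.arctan2(q[2],q[1])-1.237,(s['ee_pos'][:2]-o)@A)
im=cams.read_camera('side');cv2.imwrite('pics/s7.png',cv2.resize(im[60:240,240:450],(700,600),interpolation=cv2.INTER_CUBIC))
E
```

```text
[0.31245815 0.54847527 0.07007456] 0.19541236676798435 [-0.17662988  0.07862635]
```

Emit:
play_rows([
  [1,-0.08,0.006,0,0,0,0.05],
  [1,-0.05,0.004,0,0,0,0.04],
  [1,-0.03,0.002,0,0,0,0.03],
  [1,0,0,0,0,0,0],
])

```text
clock: 21.68
ee_pos: [0.6516, -0.1354, 0.1264]
tcp_rot: [0.002, 0.813, 0.583, -0.003]
contact_force: [0.5, 0.9, -0.7]
grip_width: 0.0001
grasp_force: 0.8
```

Emit:
play_rows([
  [1,-0.04,0,0,0,0,0],
  [1,0,0,0,0,0,0],
])

```text
clock: 21.92
ee_pos: [0.6504, -0.1404, 0.1265]
tcp_rot: [0.002, 0.812, 0.583, -0.003]
contact_force: [2.6, 2.8, -1.1]
grip_width: 0.0003
grasp_force: 1.7
```

Emit:
play_rows([
  [1,-0.03,0,0,0,0,0],
  [1,0,0,0,0,0,0],
])

```text
clock: 22.18
ee_pos: [0.648, -0.1462, 0.1265]
tcp_rot: [0.003, 0.813, 0.582, -0.004]
contact_force: [0.2, -0.5, 0.0]
grip_width: -0.0
grasp_force: 0.3
```

The force rose and then vanished, so the door probably snapped. I press lightly to confirm it has seated.

Emit:
play_rows([
  [1,-0.02,0,0,0,0,0],
  [1,0,0,0,0,0,0],
])

```text
clock: 22.42
ee_pos: [0.6468, -0.1496, 0.1265]
tcp_rot: [0.003, 0.813, 0.582, -0.004]
contact_force: [0.4, 0.7, -0.2]
grip_width: 0.0003
grasp_force: 0.3
```

Emit:
play_rows([
  [1,-0.02,0,0,0,0,0],
  [1,0,0,0,0,0,0],
])

```text
clock: 22.68
ee_pos: [0.6468, -0.1497, 0.1266]
tcp_rot: [0.001, 0.813, 0.582, -0.002]
contact_force: [3.0, 6.9, 0.6]
grip_width: 0.0004
grasp_force: 4.0
```

Emit:
play_rows([
  [1,-0.02,0,0,0,0,0],
  [1,0,0,0,0,0,0],
])

```text
clock: 22.92
ee_pos: [0.6468, -0.1498, 0.1266]
tcp_rot: [-0.0, 0.812, 0.583, 0.001]
contact_force: [6.5, 13.9, 0.5]
grip_width: 0.0002
grasp_force: 7.6
```

It stops hard at the shut position (TCP x −0.138 in the cabinet frame). I back off, then touch again at the same depth to check that the door stayed.

Emit:
play_rows([
  [1,0.1,0,0,0,0,0],
  [1,0.1,0,0,0,0,0],
  [1,0,0,0,0,0,0],
  [1,0,0,0,0,0,0],
  [1,0,0,0,0,0,0],
  [1,-0.1,0,0,0,0,0],
  [1,-0.04,0,0,0,0,0],
  [1,0,0,0,0,0,0],
])

```text
clock: 23.92
ee_pos: [0.6477, -0.1476, 0.1265]
tcp_rot: [0.003, 0.814, 0.581, -0.004]
contact_force: [-0.6, 0.9, 0.9]
grip_width: 0.0
grasp_force: 0.0
```

Emit:
play_rows([
  [1,-0.02,0,0,0,0,0],
  [1,0,0,0,0,0,0],
])

```text
clock: 24.18
ee_pos: [0.6471, -0.1493, 0.1265]
tcp_rot: [0.003, 0.813, 0.582, -0.004]
contact_force: [-0.4, -0.6, -0.3]
grip_width: 0.0001
grasp_force: 0.0
```

Emit:
play_rows([
  [1,0.15,0,0,0,0,0],
  [1,0.25,0,0,0,0,0],
  [1,0.25,0,-0.2,0,0,0],
  [1,0,0,-0.25,0,0,0],
  [1,0,0,-0.25,0,0,0],
  [1,0,0,0,0,0,0],
  [1,0,0,0,0,0,0],
])

```text
clock: 25.05
ee_pos: [0.6788, -0.0548, 0.2299]
tcp_rot: [0.002, 0.813, 0.582, -0.004]
contact_force: [-0.2, 0.1, -0.1]
grip_width: 0.0004
grasp_force: 0.0
```

On re-approach there was no contact until 0.5 mm short of the shut position, so the door stayed seated. I hand in.

```bash
python3 -c "
from plant import order
print(order.hand_in())"
```

```text
the job is handed in; nothing more can be done
None
```

The job is handed in with no verdict returned: the brick lay flat on the tray before I pushed the tray home to its stop, the door held shut past its catch (both checked by touch), and I never touched the cake or the tin.

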